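# Unlock the dial padlock of the knife case and hold it up

## Task

Unlock the padlock on the green knife case: turn its dial, notch by notch, until the pointed end of the grip bar clicks into place pointing straight at the shackle, then draw the lock body back towards the robot, away from the hooked staple, until the shackle is fully open. Lift the open lock up off the staple and finish while holding it still in the gripper, level, dial up, shackle open, 100 mm or more above the lid. Leave the tin, the shoe last and the hammer where they are.

Things in the scene. Friction and masses are not known exactly. Their poses are not given: they have to be found in the camera images.
- case: Green steel knife case, 266 x 326 x 100 mm, fixed. Origin: centre of underside; z up, flat lid at z = 100 mm, x from the robot's side to the far side. On the lid: a hooked staple and two guide strips along x, 6 mm high and wide, inner faces at y = +-29.5 mm, x = -100 to 30 mm, with the padlock lying between them.
- staple (a point): Top of the hooked staple, at case (40, 0, 144) mm: an upright neck 8 mm thick, 44 mm high, with a nose 10 mm wide reaching 18 mm from the neck's axis towards case -x, 36 to 44 mm above the lid. Polished. The nose overhangs the shut lock by 12 mm so that it cannot be lifted; drawn back 15 mm or more, the lock clears the nose and lifts straight up.
- padlock: Loose steel padlock lying on the lid, dial up: body 90 (x) x 54 (y) x 30 (z) mm, 0.4 to 0.65 kg in all. Origin: centre of underside; x to the shackle (away from the robot), z up. Starts at about case (-11, 0, 100) mm along case x. Dial axis at x = -14 mm, y = 0. Its flat sides can be gripped across y above the guide strips, 2.5 mm away, best at x = -14 to 0 mm.
- dial_grip (a point): Centre of the dial's grip bar, on the dial axis, 45 mm above the lock's underside. The bar is 12 mm wide, 18 mm high (36 to 54 mm above the underside), on a black disc 42 mm across and 6 mm thick, and turns with it. Site x runs along the bar to its pointed end (22 mm from the axis; the blunt end 18 mm); z up.
- dial (a joint): Dial angle (rad): 0 when the pointed end points straight at the shackle (lock +x), positive anticlockwise from above, range -1.2 to 2.9. Clicks into a notch every pi/6 (one at 0); about 0.07 N m to pass; let go, it snaps into the nearest notch. Starts 2 to 4 notches anticlockwise of 0: turn it clockwise. The shackle is free only within 0.12 rad of 0.
- shackle (a joint): How far the shackle is drawn out of the lock body (m): 0 shut, 0.020 fully open (stop). Blocked after 1 to 2 mm of play unless the dial is at 0; once free it slides with about 4 N of friction and stays where it is left.
- shackle_bar (a point): Middle of the shackle's cross bar, 8 mm thick, along lock y between legs 36 mm apart; 15 mm above the lock's underside and 61 mm from its origin along x when shut. 2 mm of play before it meets the far side of the staple's neck; from there drawing the lock body back (case -x) pulls the shackle open: about 22 mm of travel in all. Ease forward a few mm before lifting, or the bar drags on the neck.
- wax_tin: Round metal tin, 54 mm across and 34 mm high, on the lid about 125 mm to the left of the lock. Origin: centre of underside. Bystander.
- last: Wooden shoe last about 270 mm long, 105 mm high, sole down on the bench left of the case. Origin: middle of the sole. Bystander.
- hammer: Hammer lying on the bench right of the case, its handle towards the robot. Bystander.

How it is judged:
On the way, in this order (a step that is already met when the one before it is completed fails the run):
1. the dial is in the notch at 0 (within 0.12 rad) for 0.2 s with the shackle still shut and the lock on the lid (value of joint dial between -0.12 and 0.12 rad and value of joint shackle below 0.006 m and z of padlock in the frame of case below 0.115 m), for 0.2 s.
2. the shackle is drawn open by more than 15 mm while the lock is still down on the staple (value of joint shackle above 0.015 m and z of padlock in the frame of case below 0.125 m), for 0.1 s.
At the end, for the whole second after the job is handed in: Fingers hold the padlock (over 2 N), underside over 80 mm above the lid, not touching the case, within 0.35 rad of level with the dial up, slower than 0.03 m/s, shackle open over 15 mm; tin, last and hammer within 40 mm of where they began (value of joint shackle above 0.015 m and z of padlock in the frame of case above 0.18 m and angle between padlock's own z axis and vertical below 0.35 rad and linear speed of padlock below 0.03 m/s and contact force between padlock and the fingers above 2 N and contact force between padlock and case below 0.1 N and distance of each of wax_tin, last, hammer from where it was at the start of the episode below 0.04 m); the arm keeps its last pose, push and grip.
It fails at once if the wax tin is moved by more than 40 mm (distance of wax_tin from where it was at the start of the episode above 0.04 m).
It fails at once if the shoe last is moved by more than 40 mm (distance of last from where it was at the start of the episode above 0.04 m).
It fails at once if the hammer is moved by more than 40 mm (distance of hammer from where it was at the start of the episode above 0.04 m).
It also fails if it takes over 64 s, if anything falls off the work surface, if the arm or the gripper's body presses on something with over 40 N, if the wrist force passes 120 N, or if a joint passes its speed limit or range.

## Robot

A 6-joint arm with a two-finger parallel gripper is mounted at the origin on the work surface. World frame = base frame: x ahead of the robot, y to its left, z up, the work surface at z = 0. Lengths are in m, angles in rad, forces in N, time in s.
With the tool pointing down it reaches from about 0.325 to 0.925 m from the base axis. Payload 3.1 kg.
Tool frame: the origin (TCP) lies at the very end of the fingers, on their centre line; the grasp point (between the pads) lies 19 mm behind it (arm.grip_point_offset is the distance from the TCP to the grasp point, in m); y points along the fingers, x is the direction in which the jaws open and shut, and the axes are right-handed (so a half turn about y gives the same grasp; the last joint's range is limited). The gripper opens to 85 mm and grips with 20 to 120 N. Pads are 22 mm wide; open, the fingers measure 114 mm over their backs; the gripper's body (76 mm by 85 mm) begins 54 mm behind the grasp point. The pads swing forward as they close: fully open they stand 13 mm farther back than shut.
Start: joints at [1.232, 0.217, 1.613, -0, 1.311, -0.112], TCP at [0.141, 0.609, 0.231] pointing down, gripper open.
Joint ranges: [-2.75, 2.75], [-0.78, 2.1], [0.31, 2.55], [-1.13, 4.27], [0.13, 2.63], [-2.58, 2.58]. Speed limits (rad/s): [2.79, 2.79, 3.14, 3.14, 3.14, 3.14].

## Interface

Orientations are given as a unit quaternion [x, y, z, w].
In Python, from rig import arm gives the robot as it stands. The module is installed in compiled form; this text tells all that it offers.
- The arm moves only by the tool jog_arm, never from a script. Its argument "series" is a list of rows, each a list of 3 entries, a list of its own where there are three numbers: the shift along the tool's x, y, z in cm, then the turn about the tool's y in degrees, then the finger opening in cm, from 0 to 8.54. A call has 1 to 10 rows; each row shifts and turns the commanded pose from where the row before left it, along the tool's axes as they then stand; what a row does not reach is not made up. A row lasts 1/8 s, in which the tool goes at most 62.5 mm and 10.7 degrees, less where a joint would pass 70% of its speed; a pose out of reach is approached as far as the arm can. A call is refused whole if a number of a shift passes 6.25 or a number of a turn 10.7, either way. A call with a gripper value outside its range is refused whole. The fingers move at their own pace and stop on an object; the grip force is fixed at half the most. Time passes only in rows, so rows that do not move let the fingers close. It gives the time, the measured TCP pose, the force and the opening at its end, in the units of the state.
- arm.read_state(): the state, without advancing time (a new reading comes with each control period).
- arm.get_image(name): name is "scene" or "top"; returns the picture (384x512x3 uint8, blue, green, red); there is no depth.
- arm.camera_model(name): a dict with "vertical_fov" (degrees; the focal length in pixels is half the picture's height over the tangent of half this angle, whatever the lens; pixels are square), "cx", "cy" (the principal point, pixels), "eye" and "orientation" of the camera in the world. Camera axes: x right, y up, looking along -z (the intrinsics and any distortion apply to the point x, -y, -z); pixel columns grow to the right and rows downward; lengths in m; the calibration is good to about 2 mm. A picture is of the moment at which its call begins. camera_model takes no time and is no camera call.
- arm.hand_in(): hands the job in, once; it reports no verdict.
Trained networks look in the newest picture that a camera, given by its name, has taken for a name from the list of things; names that differ only in an ending like _2 or _b are one class to them, and where a whole thing is asked for, a point or a joint stands for the part that bears it (a point fixed in the world has none). Each returns a list of dicts, best first, with "confidence" (0 to 1); they miss things now and then, are a little off and sometimes report something else, mostly with a low value. They report only what shows in the picture. A call takes as long as a camera call.
- arm.boxes_of(target, camera): "centre" ([column, row] in pixels, amid what is visible of it).
- arm.outline_of(target, camera): "mask" (384x512 bool, what is visible of it) and "centre" ([column, row] in pixels, amid what is visible of it).
The state is a dict: "time": time; "q": joint angles; "qvel": joint speeds; "joint_torque": joint torques, N m; "tcp_pos": TCP position; "eef_rot": TCP orientation; "ft_force": force on the tool from outside, world axes, zero at the start; "wrist_torque": the same for the moment, N m; "grip_width": finger opening in m.
Only numpy, scipy, OpenCV 4.12 (cv2) and the standard library are available. Lean on these libraries where they do the work, as an engineer would, in place of code of your own. Each camera call takes 0.05 s, during which the arm holds its last target.

## Working session

There is one attempt and no reset: what is moved stays moved. The work goes in short steps, Python scripts to look and compute and a tool call to move; the robot and the scene stay as the last step left them, time stands still between calls to the robot, and variables do not carry over. Pictures are saved under pics/ and viewed, and the job is handed in when it is done.

Besides the shell and the picture viewer there is one more tool, called after "Emit:" as a command line: name --argument value ..., lists and objects as JSON in quotes. jog_arm: Moves the arm, as the interface text tells. Its arguments: {"type":"object","properties":{"series":{"type":"array","items":{"type":"array"}}},"required":["series"]}

```bash
mkdir -p pics; python3 - <<'E'
from rig import arm
import cv2
s=arm.read_state()
for k,v in s.items(): print(k,v)
for n in("scene","top"):
    im=arm.get_image(n); cv2.imwrite(f"pics/{n}0.png",im); print(arm.camera_model(n))
    for t in("padlock","dial_grip","case","wax_tin","shackle_bar","staple"):
        try:
            print(n,t,[(r["centre"],round(r["confidence"],2)) for r in arm.boxes_of(t,n)][:3])
        except Exception as e: print(n,t,e)
E
```

```text
time 0.0
q [ 1.23180140e+00  2.17755641e-01  1.61493580e+00  9.49839163e-07
  1.31132911e+00 -1.12207584e-01]
qvel [-3.46829624e-06 -4.79479032e-04  1.67241659e-03 -9.72265362e-04
  2.38197983e-04 -1.59328396e-03]
joint_torque [ 1.84752556e-03 -3.96829712e+01 -3.03859341e+01 -1.47397691e-04
  9.54757706e-03  1.58581474e-05]
tcp_pos [0.14023644 0.60821601 0.22996651]
eef_rot [ 0.55381951  0.43948557 -0.44094065 -0.55290843]
ft_force [-0.15611801 -0.25766679  0.19781191]
wrist_torque [-0.01462475 -0.03341166 -0.00099337]
grip_width 0.08549188782862549
{'vertical_fov': 44.8088153276385, 'cx': 254.9596908587416, 'cy': 189.98122661645235, 'eye': array([ 1.11545341, -0.67209984,  1.09233508]), 'orientation': array([0.34490644, 0.1116352 , 0.26677786, 0.89297632])}
scene padlock []
scene dial_grip [([219.0, 194.6], 0.61)]
scene case []
scene wax_tin [([265.1, 177.2], 0.62)]
scene shackle_bar [([237.9, 208.7], 0.61)]
scene staple [([224.5, 222.0], 0.74)]
{'vertical_fov': 52.09860489436376, 'cx': 261.27050596855844, 'cy': 200.59140866839044, 'eye': array([0.44667763, 0.07477907, 1.28518651]), 'orientation': array([-0.03187674,  0.04682748,  0.70824842, -0.70368689])}
top padlock [([284.6, 206.2], 0.87)]
top dial_grip [([281.7, 211.6], 0.56)]
top case [([294.3, 204.4], 0.95)]
top wax_tin [([244.5, 187.7], 0.8)]
top shackle_bar []
top staple [([294.0, 208.9], 0.87)]
```

```bash
python3 - <<'E'
import cv2
a=cv2.imread("pics/scene0.png");b=cv2.imread("pics/top0.png")
cv2.imwrite("pics/s1.png",a)
cv2.imwrite("pics/t1.png",cv2.resize(b[120:300,200:400],None,fx=3.3,fy=3.3,interpolation=cv2.INTER_CUBIC)[:600,:800])
cv2.imwrite("pics/s2.png",cv2.resize(a[130:280,160:340],None,fx=4,fy=4,interpolation=cv2.INTER_CUBIC))
E
```

```text
(no output)
```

View pics/s1.png

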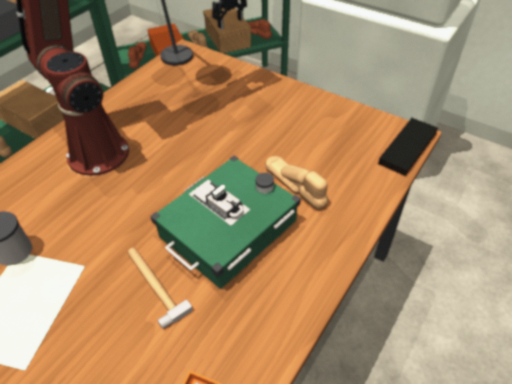

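View pics/top0.png

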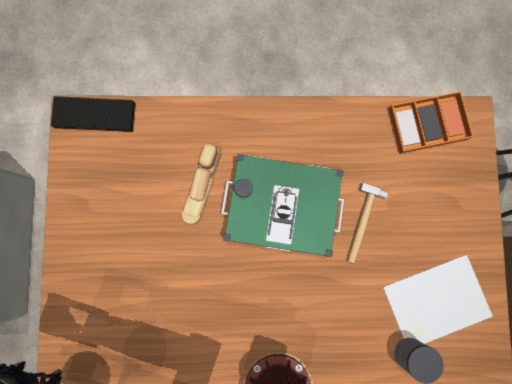

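View pics/t1.png

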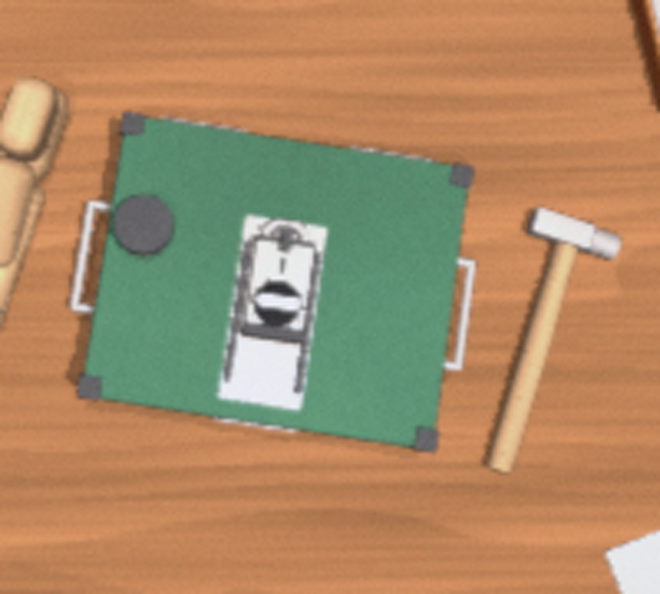

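View pics/s2.png

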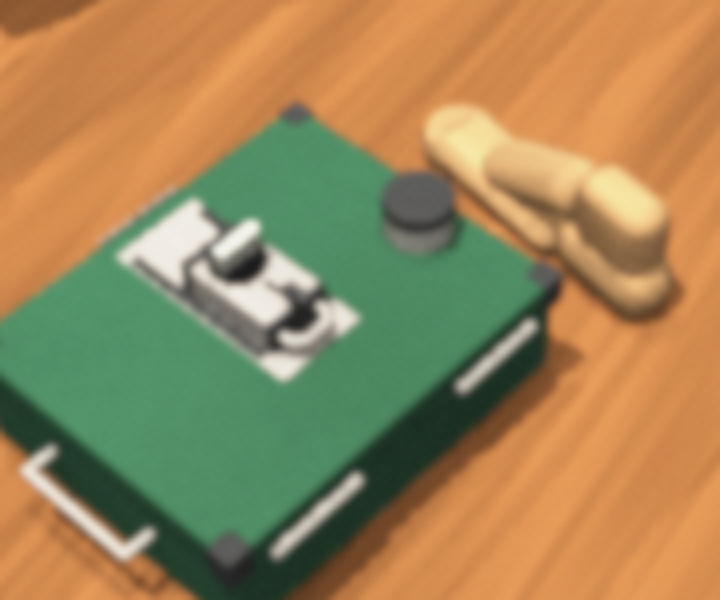

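```bash
cat > h.py <<'E'
import numpy as np,cv2
from scipy.spatial.transform import Rotation as R
from scipy.optimize import least_squares
def proj(cm,P):
    P=np.atleast_2d(P); c=R.from_quat(cm["orientation"]).inv().apply(P-cm["eye"])
    f=192/np.tan(np.radians(cm["vertical_fov"]/2))
    return np.c_[cm["cx"]+f*c[:,0]/-c[:,2],cm["cy"]-f*c[:,1]/-c[:,2]]
def ray(cm,uv,z):
    f=192/np.tan(np.radians(cm["vertical_fov"]/2))
    d=R.from_quat(cm["orientation"]).apply([(uv[0]-cm["cx"])/f,-(uv[1]-cm["cy"])/f,-1])
    return cm["eye"]+d*(z-cm["eye"][2])/d[2]
def c2w(p,P):
    P=np.atleast_2d(P);c,s=np.cos(p[2]),np.sin(p[2])
    return np.c_[p[0]+c*P[:,0]-s*P[:,1],p[1]+s*P[:,0]+c*P[:,1],P[:,2]]
E
python3 - <<'E'
from h import *
from rig import arm
ct=arm.camera_model("top");cs=arm.camera_model("scene")
px=np.array([[125,113],[474,168],[437,450],[80,398]])/3.3+[200,120]
L=np.array([[.133,.163,.1],[.133,-.163,.1],[-.133,-.163,.1],[-.133,.163,.1]])
W=np.array([ray(ct,p,.1) for p in px]);print(W.round(4))
print([np.linalg.norm(W[i]-W[(i+1)%4]).round(4) for i in range(4)])
r=least_squares(lambda p:(proj(ct,c2w(p,L))-px).ravel(),[.55,0,0]);p=r.x;print(p,np.degrees(p[2]),r.fun.round(2))
F={"corn":L,"staple":[[.04,0,.144],[.022,0,.144]],"strip":[[-.1,.0325,.106],[-.1,-.0325,.106],[.03,.0325,.106],[.03,-.0325,.106]],
"lockbody":[[-.056,.027,.13],[-.056,-.027,.13],[.034,.027,.13],[.034,-.027,.13]],"dial":[[-.025,0,.154]]}
for cn,cm in(("top",ct),("scene",cs)):
    im=cv2.imread(f"pics/{cn}0.png")
    x0,y0,w,h=(220,145,130,115) if cn=="top" else (150,145,160,140)
    k=5
    z=cv2.resize(im[y0:y0+h,x0:x0+w],None,fx=k,fy=k,interpolation=cv2.INTER_CUBIC)
    for j,(n,v) in enumerate(F.items()):
        col=[(0,0,255),(255,0,0),(0,255,255),(255,0,255),(0,255,0)][j]
        for q in proj(cm,c2w(p,v)):
            u=((q-[x0,y0]+.5)*k).astype(int); cv2.circle(z,tuple(map(int,u)),2,col,-1)
    cv2.imwrite(f"pics/ov_{cn}.png",z[:600])
E
```

```text
[[ 0.7229  0.12    0.1   ]
 [ 0.6697 -0.205   0.1   ]
 [ 0.4096 -0.1631  0.1   ]
 [ 0.4591  0.1611  0.1   ]]
[np.float64(0.3293), np.float64(0.2634), np.float64(0.3279), np.float64(0.267)]
[ 0.56532097 -0.02174091 -0.15683352] -8.985898773982527 [ 0.49  0.23 -0.48 -0.49 -0.36  0.39  0.35 -0.11]
```

View pics/ov_top.png

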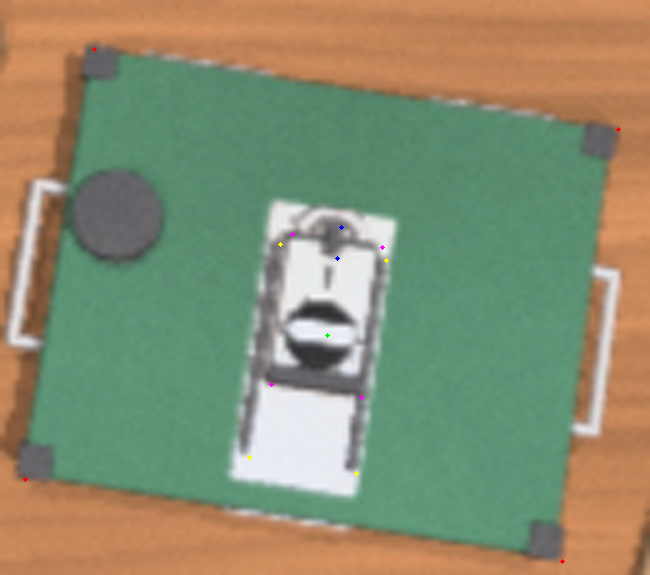

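View pics/ov_scene.png

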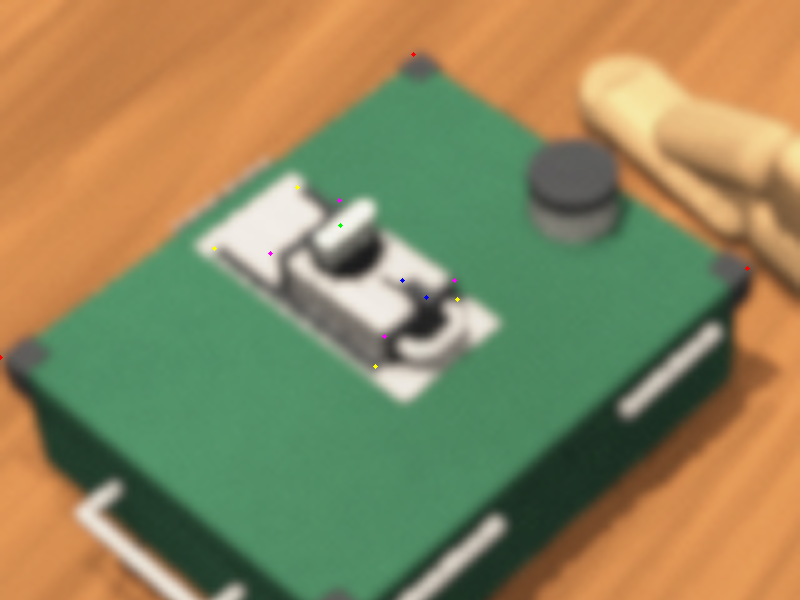

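```bash
python3 - <<'E'
import cv2,numpy as np
def tiles(n,cs,w,h,k,out):
    im=cv2.imread(f"pics/{n}0.png");T=[]
    for (u,v) in cs:
        t=cv2.resize(im[v:v+h,u:u+w],None,fx=k,fy=k,interpolation=cv2.INTER_CUBIC)
        for i in range(0,w,5): cv2.putText(t,str(u+i),(i*k,8),0,.3,(0,0,255));cv2.line(t,(i*k+k//2,0),(i*k+k//2,h*k),(0,0,255) ,1) if 0 else cv2.circle(t,(i*k+k//2,12),2,(0,0,255),-1)
        for i in range(0,h,5): cv2.putText(t,str(v+i),(4,i*k+k//2+3),0,.3,(255,0,0));cv2.circle(t,(2,i*k+k//2),2,(255,0,0),-1)
        t[-1]=0;t[:,-1]=0
        T.append(t)
    cv2.imwrite(out,np.vstack([np.hstack(T[:2]),np.hstack(T[2:])]))
tiles("top",[(228,146),(328,158),(318,242),(214,228)],24,18,16,"pics/c_top.png")
tiles("scene",[(222,148),(282,188),(204,260),(142,206)],24,18,16,"pics/c_sc.png")
im=cv2.imread("pics/top0.png");k=14
t=cv2.resize(im[183:245,262:305],None,fx=9.5,fy=9.5,interpolation=cv2.INTER_CUBIC)
for i in range(0,43,5): cv2.putText(t,str(262+i),(int(i*9.5),8),0,.35,(0,0,255));cv2.circle(t,(int(i*9.5+4.75),12),2,(0,0,255),-1)
for i in range(0,62,5): cv2.putText(t,str(183+i),(6,int(i*9.5+8)),0,.35,(255,0,0));cv2.circle(t,(2,int(i*9.5+4.75)),2,(255,0,0),-1)
cv2.imwrite("pics/lock.png",t)
E
```

```text
(no output)
```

View pics/c_top.png

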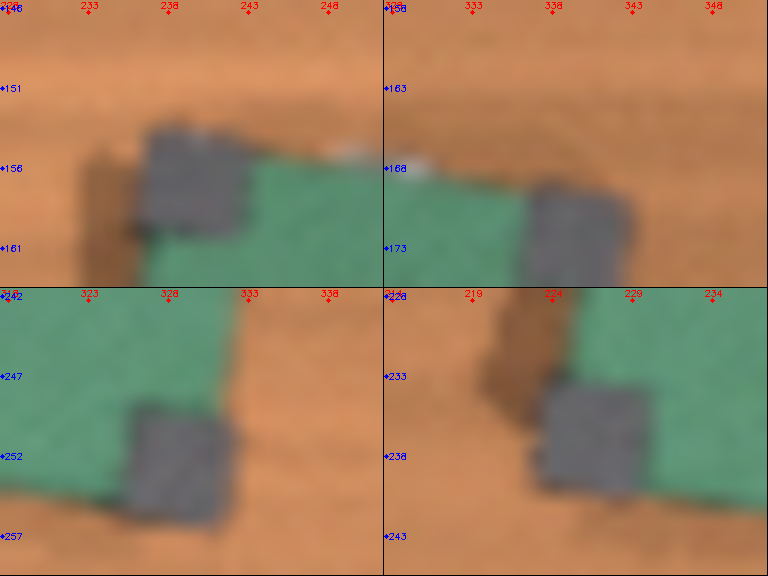

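View pics/c_sc.png

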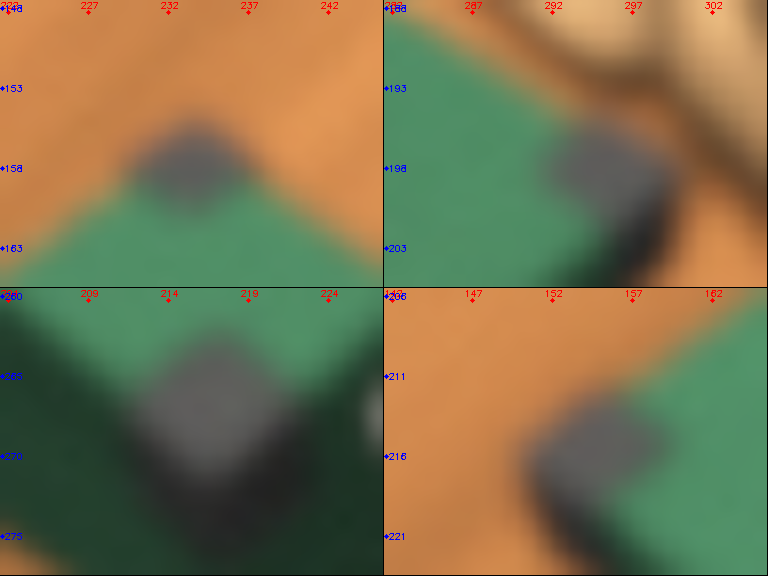

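View pics/lock.png

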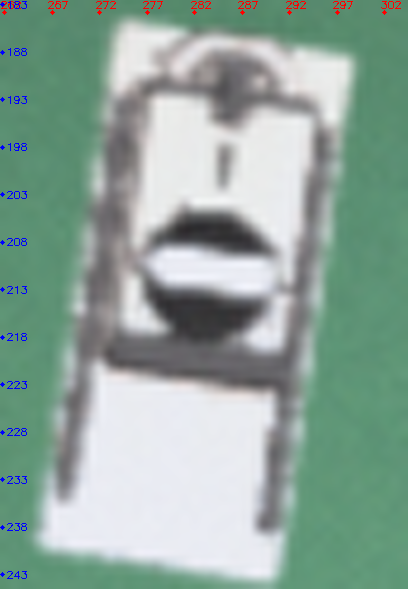

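```bash
python3 - <<'E'
from h import *
from rig import arm
import json
ct=arm.camera_model("top");cs=arm.camera_model("scene")
a,b=.133,.163
T=np.array([[236.75,153.3],[343,169.4],[331.6,256.3],[222.9,240.4],[268.2,234.9],[289.5,238.1],[283.7,211.5]])
S=np.array([[233.5,155],[299.7,197.8],[216.9,271.2],[150.3,215.9]])
def res(x,full=False):
    p=x[:3];e=x[3];dt,ds=x[4:7],x[7:10]
    A,B=a+e,b+e
    LT=np.array([[A,B,.1],[A,-B,.1],[-A,-B,.1],[-A,B,.1],[-.1,.0325,.106],[-.1,-.0325,.106],[-.011-.014,x[10],.136]])
    LS=np.array([[-A,B,.1],[A,B,.1],[A,-B,.1],[-A,-B,.1]])
    c1=dict(ct);c1["eye"]=ct["eye"]+dt;c2=dict(cs);c2["eye"]=cs["eye"]+ds
    r1=proj(c1,c2w(p,LT))-T;r2=proj(c2,c2w(p,LS))-S
    if full: print(r1.round(2).tolist(),r2.round(2).tolist())
    return np.r_[r1.ravel()/.5,r2.ravel()/.5,dt/.002,ds/.002,e/.001,x[10]/.001]
r=least_squares(res,[.56,-.02,-.157]+[0]*8);x=r.x
print(x.round(4),2*r.cost);res(x,1)
p=x[:3];print("yaw deg",np.degrees(p[2]))
for n,v in {"dial":[-.025,0,.145],"lockmid":[-.015,0,.115],"staple":[.04,0,.144],"tin":[0,0.125,.134]}.items(): print(n,c2w(p,v).round(4))
json.dump(p.tolist(),open("case.json","w"))
E
```

```text
[ 5.669e-01 -1.910e-02 -1.584e-01  8.000e-04 -8.000e-04 -4.000e-04
 -1.000e-03  8.000e-04  4.000e-04  6.000e-04 -3.000e-04] 10.804985400426396
[[0.46, -0.02], [-0.42, 0.07], [-0.34, 0.08], [0.27, -0.54], [0.07, 0.33], [0.25, 0.41], [-0.21, -0.16]] [[-0.53, -0.03], [0.44, 0.23], [0.52, -0.03], [-0.38, -0.24]]
yaw deg -9.07372191250679
dial [[ 0.5422 -0.0152  0.145 ]]
lockmid [[ 0.5521 -0.0168  0.115 ]]
staple [[ 0.6064 -0.0254  0.144 ]]
tin [[0.5866 0.1043 0.134 ]]
```

```bash
cat >> h.py <<'E'
def rel(s,tgt,jawyaw=None):
    Q=R.from_quat(s["eef_rot"]);d=Q.inv().apply(np.array(tgt)-s["tcp_pos"])*100
    x=Q.as_matrix()[:,0];yw=np.degrees(np.arctan2(x[1],x[0]))
    print("tool axes x,y,z\n",Q.as_matrix().T.round(3),"\nshift cm",d.round(2),"jaw yaw",yw.round(2))
    if jawyaw is not None: print("turn deg (cw+)",((yw-jawyaw+90)%180-90))
E
python3 - <<'E'
from h import *
from rig import arm
s=arm.read_state();rel(s,[.542,-.015,.23],-9.07)
E
```

```text
tool axes x,y,z
 [[ 0.225  0.974  0.   ]
 [ 0.     0.    -1.   ]
 [-0.974  0.225 -0.   ]] 
shift cm [-51.78   0.13 -53.15] jaw yaw 77.01
turn deg (cw+) 86.07679741081901
```

Emit:
jog_arm --series '[[[-3.7,0,-3.8],0,3],[[-3.7,0,-3.8],0,3],[[-3.7,0,-3.8],0,3],[[-3.7,0,-3.8],0,3],[[-3.7,0,-3.8],0,3],[[-3.7,0,-3.8],0,3],[[-3.7,0,-3.8],0,3],[[-3.7,0,-3.8],0,3],[[-3.7,0,-3.8],0,3],[[-3.7,0,-3.8],0,3]]'

```text
time: 1.95
tcp_pos: [0.4285, 0.1615, 0.2318]
eef_rot: [0.554, 0.441, -0.44, -0.553]
ft_force: [0.4, 1.0, -0.4]
grip_width: 0.0297
```

Emit:
jog_arm --series '[[[-3.7,0,-3.8],0,3],[[-3.7,0,-3.8],0,3],[[-3.7,0,-3.8],0,3],[[-3.7,0,-3.8],0,3],[[0,0,0],10.7,3],[[0,0,0],10.7,3],[[0,0,0],10.7,3],[[0,0,0],10.7,3],[[0,0,0],10.7,3],[[0,0,0],10.7,3]]'

```text
time: 3.2
tcp_pos: [0.5425, -0.0154, 0.2314]
eef_rot: [0.703, 0.077, -0.077, -0.703]
ft_force: [0.1, 1.0, 0.2]
grip_width: 0.0299
```

Emit:
jog_arm --series '[[[0,0,0],10.7,3],[[0,0,0],10.7,3],[[0,0,0],0.5,3],[[0,0,0],0,3]]'

```text
time: 3.7
tcp_pos: [0.5424, -0.0154, 0.2314]
eef_rot: [0.705, -0.055, 0.055, -0.705]
ft_force: [-1.1, -0.4, -0.0]
grip_width: 0.0301
```

```bash
python3 - <<'E'
from h import *
from rig import arm
s=arm.read_state();print(s["time"],s["tcp_pos"],s["grip_width"],s["q"].round(3));rel(s,[.542,-.015,.17],-9.07)
for n in("scene","top"): cv2.imwrite(f"pics/{n}1.png",arm.get_image(n))
a=cv2.imread("pics/scene1.png");b=cv2.imread("pics/top1.png")
A=cv2.resize(a[110:260,150:320],None,fx=4,fy=4,interpolation=3);B=cv2.resize(b[130:270,200:350],None,fx=4,fy=4,interpolation=3)
cv2.imwrite("pics/s3.png",A);cv2.imwrite("pics/t3.png",B)
E
```

```text
3.7 [ 0.5424406  -0.0153524   0.23137983] 0.030066337775645647 [-1.580e-01  4.200e-02  1.808e+00  0.000e+00  1.292e+00 -1.000e-03]
tool axes x,y,z
 [[ 0.988 -0.156  0.   ]
 [ 0.    -0.    -1.   ]
 [ 0.156  0.988  0.   ]] 
shift cm [-0.05  6.14  0.03] jaw yaw -8.95
turn deg (cw+) 0.11933753939389646
```

View pics/s3.png

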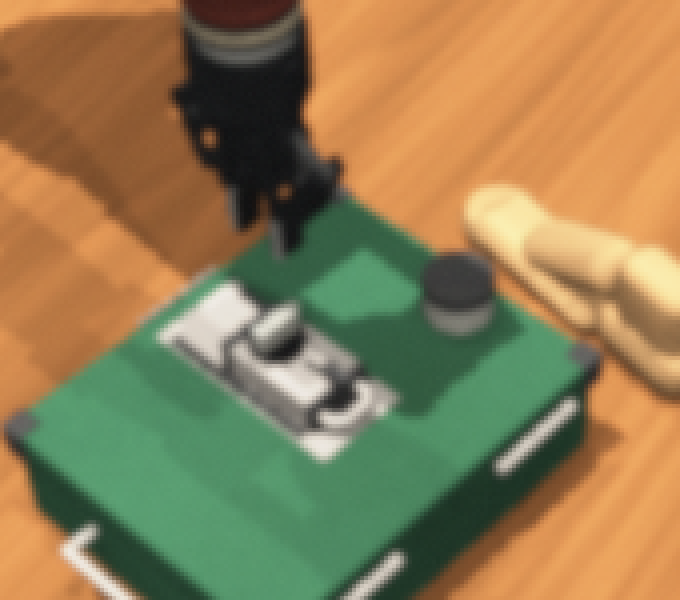

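Emit:
jog_arm --series '[[[-0.05,3,0],0,3],[[0,3.2,0],0,3],[[0,1,0],0,3],[[0,0,0],0,3]]'

```text
time: 4.3
tcp_pos: [0.5415, -0.0152, 0.1589]
eef_rot: [-0.705, 0.056, -0.055, 0.705]
ft_force: [-0.5, 0.7, -0.5]
grip_width: 0.0302
```

```bash
cat > snap.py <<'E'
from h import *
from rig import arm
import sys
def snap(i):
    s=arm.read_state();print(s["time"],s["tcp_pos"].round(4),s["grip_width"],s["ft_force"].round(1),s["wrist_torque"].round(2))
    a=arm.get_image("scene");b=arm.get_image("top")
    A=cv2.resize(a[150:250,170:290],None,fx=6,fy=6,interpolation=3)
    cv2.imwrite(f"pics/s{i}.png",A)
    B=cv2.resize(b[150:250,240:340],None,fx=6,fy=6,interpolation=3);cv2.imwrite(f"pics/t{i}.png",B)
if __name__=="__main__": snap(sys.argv[1])
E
python3 snap.py 4
```

```text
4.3 [ 0.5415 -0.0152  0.1589] 0.03016465048369898 [-0.5  0.7 -0.5] [-0.01 -0.01  0.01]
```

View pics/s4.png

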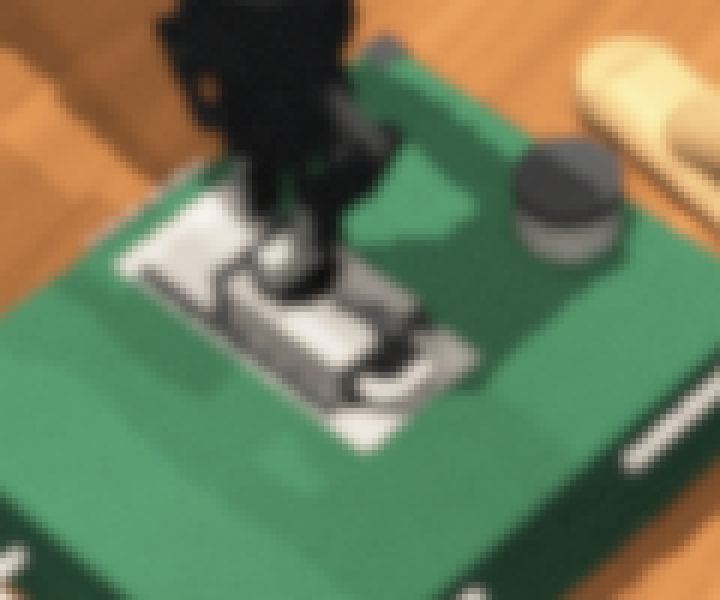

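View pics/t4.png

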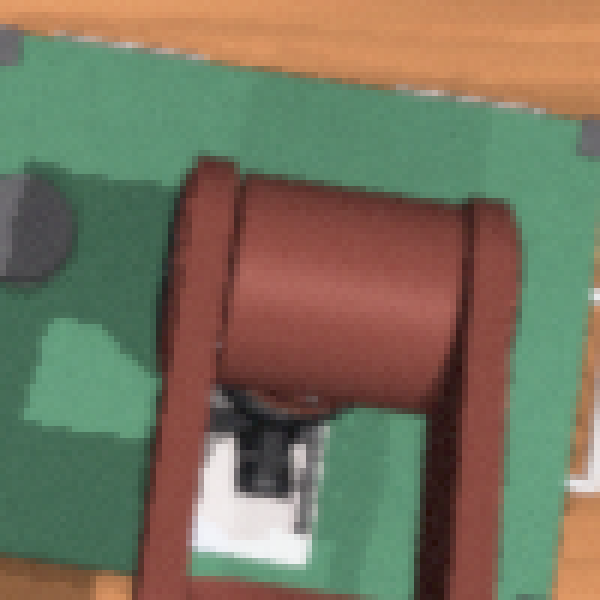

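Emit:
jog_arm --series '[[[0,0.9,0],0,3],[[0,0.9,0],0,3],[[0,0,0],0,2],[[0,0,0],0,1.6],[[0,0,0],0,1.6]]'

```text
time: 5.03
tcp_pos: [0.5422, -0.0153, 0.1416]
eef_rot: [0.705, -0.056, 0.056, -0.705]
ft_force: [1.2, 0.2, 0.4]
grip_width: 0.016
```

Emit:
jog_arm --series '[[[0,0,0],0,1.2],[[0,0,0],0,0.8],[[0,0,0],0,0.5]]'

```text
time: 5.4
tcp_pos: [0.5423, -0.0153, 0.1418]
eef_rot: [0.705, -0.056, 0.056, -0.705]
ft_force: [-1.1, 0.4, 2.3]
grip_width: 0.0102
```

```bash
python3 snap.py 5
```

```text
5.4 [ 0.5423 -0.0153  0.1418] 0.010246012990378835 [-1.1  0.4  2.3] [ 0.    0.03 -0.01]
```

View pics/s5.png

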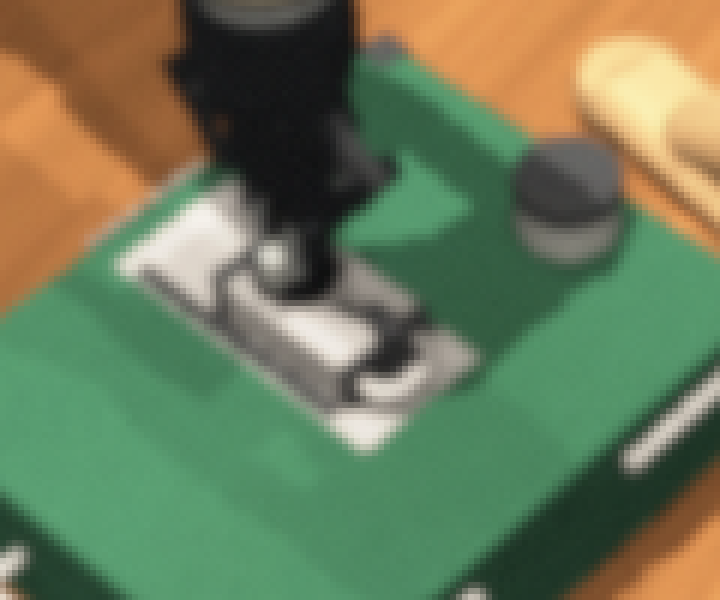

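Emit:
jog_arm --series '[[[0,0,0],0,0],[[0,0,0],0,0],[[0,0,0],0,0]]'

```text
time: 5.88
tcp_pos: [0.5423, -0.0153, 0.1418]
eef_rot: [0.705, -0.056, 0.056, -0.705]
ft_force: [-0.2, 0.5, 3.9]
grip_width: 0.0102
```

Emit:
jog_arm --series '[[[0,0,0],5,0],[[0,0,0],5,0],[[0,0,0],5,0],[[0,0,0],5,0],[[0,0,0],5,0],[[0,0,0],5,0]]'

```text
time: 6.62
tcp_pos: [0.5428, -0.0153, 0.1418]
eef_rot: [-0.666, 0.237, -0.238, 0.666]
ft_force: [1.5, 1.0, 3.6]
grip_width: 0.0101
```

```bash
python3 snap.py 6
```

```text
6.625 [ 0.5428 -0.0153  0.1418] 0.010054109784582365 [1.5 1.  3.6] [ 0.04 -0.16 -0.01]
```

View pics/s6.png

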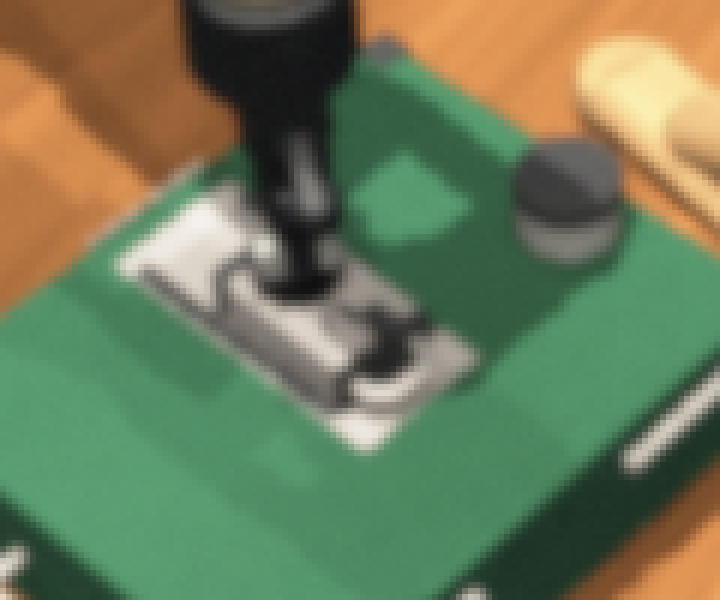

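Emit:
jog_arm --series '[[[0,0,0],6,0],[[0,0,0],6,0],[[0,0,0],6,0],[[0,0,0],6,0],[[0,0,0],6,0],[[0,0,0],6,0],[[0,0,0],6,0],[[0,0,0],6,0],[[0,0,0],6,0],[[0,0,0],6,0]]'

```text
time: 7.98
tcp_pos: [0.543, -0.016, 0.1418]
eef_rot: [0.458, -0.537, 0.539, -0.459]
ft_force: [1.7, -1.4, 3.5]
grip_width: 0.01
```

Emit:
jog_arm --series '[[[0,0,0],0,0],[[0,0,0],0,0]]'

```text
time: 8.22
tcp_pos: [0.5429, -0.0158, 0.1418]
eef_rot: [0.459, -0.537, 0.538, -0.46]
ft_force: [2.6, -2.0, 3.9]
grip_width: 0.0104
```

```bash
python3 snap.py 7;python3 - <<'E'
from h import *
from rig import arm
rel(arm.read_state(),[.542,-.015,.19],-99.07)
E
```

```text
8.225 [ 0.5429 -0.0158  0.1418] 0.010429967479759253 [ 2.6 -2.   3.9] [-0.29 -0.49 -0.12]
tool axes x,y,z
 [[-0.157 -0.988  0.001]
 [ 0.002 -0.001 -1.   ]
 [ 0.988 -0.157  0.002]] 
shift cm [-0.06 -4.82 -0.08] jaw yaw -99.03
turn deg (cw+) 0.04294274931244502
```

View pics/s7.png

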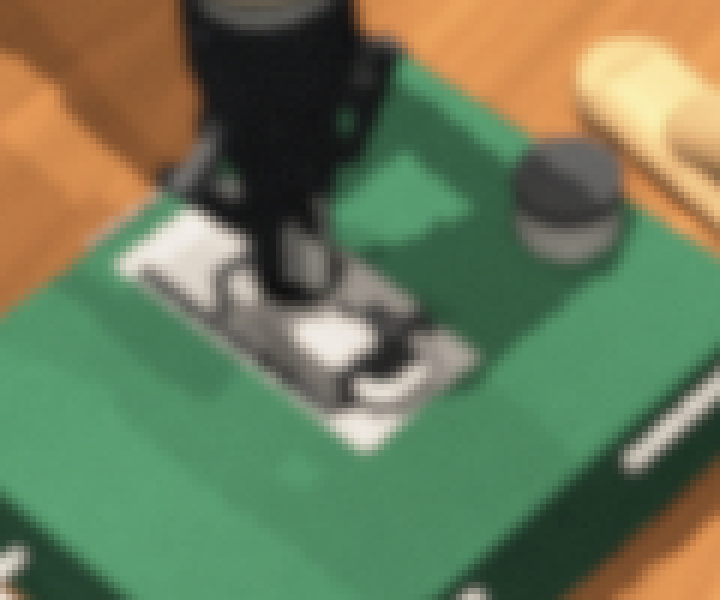

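Emit:
jog_arm --series '[[[0,0,0],0,3],[[0,0,0],0,3],[[0,-2,0],0,4],[[0,-4,0],0,7],[[0,-4,0],0,8.5],[[0,0,0],0,8.5]]'

```text
time: 9.07
tcp_pos: [0.5437, -0.0152, 0.2448]
eef_rot: [0.457, -0.536, 0.539, -0.46]
ft_force: [-0.1, 0.1, -0.1]
grip_width: 0.085
```

```bash
python3 snap.py 8
```

```text
9.075 [ 0.5437 -0.0152  0.2448] 0.0850460471291396 [-0.1  0.1 -0.1] [ 0.02 -0.01 -0.02]
```

View pics/s8.png

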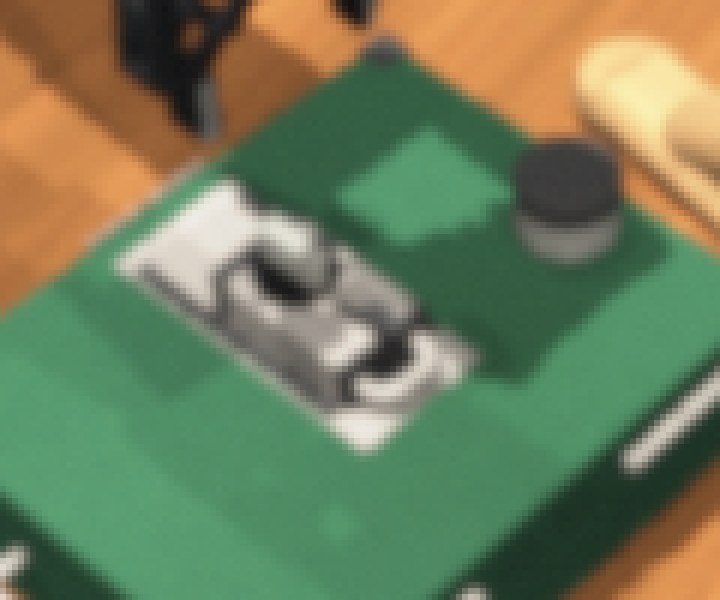

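View pics/t8.png

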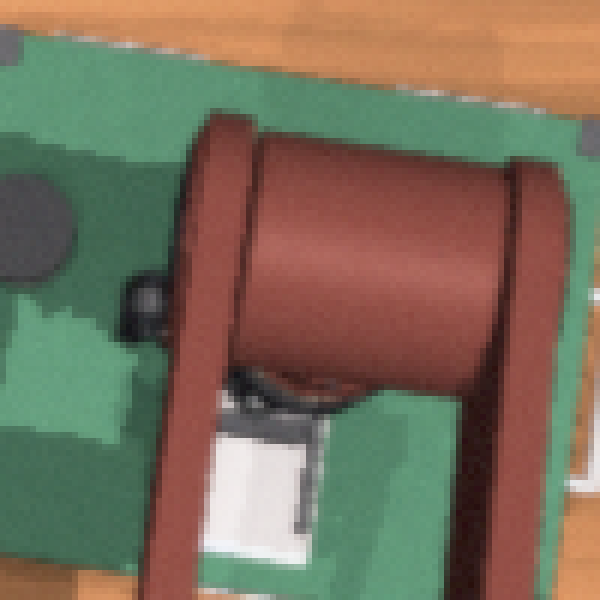

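```bash
python3 - <<'E'
from h import *
from rig import arm
import json
p=json.load(open("case.json"));cs=arm.camera_model("scene")
z=cv2.imread("pics/s8.png");T=[]
for ang in(-30,0,30):
    t=z[150:450,120:380].copy();a=np.radians(ang)
    top=[[22,0],[14,6],[-18,6],[-18,-6],[14,-6]];M=np.array([[np.cos(a),-np.sin(a)],[np.sin(a),np.cos(a)]])
    P=np.c_[(np.array(top)/1000)@M.T+[-.025,0],np.full(5,.154)]
    for zz,c in((.154,(0,0,255)),(.136,(255,0,0))):
        P[:,2]=zz
        q=((proj(cs,c2w(p,P))-[170,150]+.5)*6-[120,150]).astype(np.int32)
        cv2.polylines(t,[q],True,c,1)
    T.append(t)
cv2.imwrite("pics/bar.png",np.hstack(T))
E
```

```text
(no output)
```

View pics/bar.png

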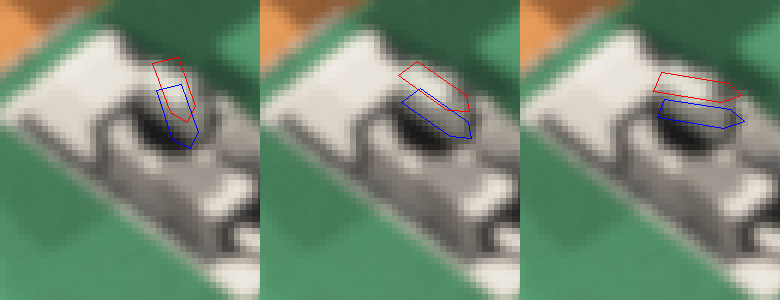

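```bash
python3 - <<'E'
from h import *
from rig import arm
import json
p=json.load(open("case.json"))
rel(arm.read_state(),c2w(p,[-.021,0,.103])[0],-99.07)
E
```

```text
tool axes x,y,z
 [[-0.158 -0.988 -0.   ]
 [-0.002  0.001 -1.   ]
 [ 0.988 -0.158 -0.002]] 
shift cm [1.000e-02 1.375e+01 5.400e-01] jaw yaw -99.07
turn deg (cw+) 0.0032486271793175092
```

Emit:
jog_arm --series '[[[0,4,0.5],0,8.5],[[0,4,0],0,8.5],[[0,3,0],0,8.5],[[0,1.5,0],0,8.5],[[0,1.1,0],0,8.5],[[0,0,0],0,7.5],[[0,0,0],0,6.5],[[0,0,0],0,6.2]]'

```text
time: 10.18
tcp_pos: [0.5479, -0.0162, 0.1067]
eef_rot: [0.458, -0.537, 0.539, -0.459]
ft_force: [0.8, -0.2, 0.4]
grip_width: 0.0621
```

```bash
python3 snap.py 9
```

```text
10.175 [ 0.5479 -0.0162  0.1067] 0.0621109225990776 [ 0.8 -0.2  0.4] [ 0.03 -0.02  0.02]
```

View pics/s9.png

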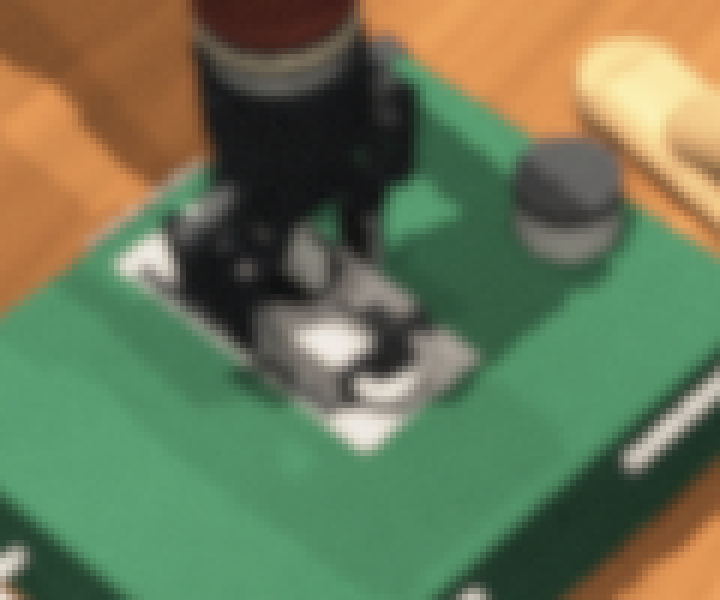

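Emit:
jog_arm --series '[[[0,0.4,0],0,6.2],[[0,0,0],0,6.2]]'

```text
time: 10.52
tcp_pos: [0.5465, -0.016, 0.1009]
eef_rot: [-0.459, 0.538, -0.538, 0.459]
ft_force: [-0.3, -0.6, -0.1]
grip_width: 0.062
```

Emit:
jog_arm --series '[[[0,0,0],0,5.7],[[0,0,0],0,5],[[0,0,0],0,4.5],[[0,0,0],0,4.5]]'

```text
time: 11.02
tcp_pos: [0.5478, -0.0163, 0.1025]
eef_rot: [0.458, -0.538, 0.539, -0.459]
ft_force: [-0.4, 0.2, 5.9]
grip_width: 0.0528
```

Emit:
jog_arm --series '[[[0,0,0],0,4],[[0,0,-0.2],0,4],[[0,0,-0.2],0,4],[[0,0,-0.2],0,4]]'

```text
time: 11.52
tcp_pos: [0.5442, -0.0157, 0.1026]
eef_rot: [0.457, -0.536, 0.54, -0.461]
ft_force: [8.5, -1.0, 0.5]
grip_width: 0.0529
```

Emit:
jog_arm --series '[[[0,0,-0.2],0,4],[[0,0,-0.2],0,4],[[0,0,0],0,4]]'

```text
time: 11.9
tcp_pos: [0.54, -0.015, 0.1026]
eef_rot: [0.457, -0.536, 0.54, -0.461]
ft_force: [6.8, -1.5, 0.7]
grip_width: 0.0532
```

Emit:
jog_arm --series '[[[0,0,-0.2],0,4],[[0,0,-0.2],0,4],[[0,0,-0.2],0,4],[[0,0,-0.2],0,4],[[0,0,-0.2],0,4],[[0,0,0],0,4]]'

```text
time: 12.65
tcp_pos: [0.5301, -0.0133, 0.1026]
eef_rot: [0.457, -0.536, 0.54, -0.461]
ft_force: [7.9, -0.1, 0.9]
grip_width: 0.0532
```

Emit:
jog_arm --series '[[[0,0,-0.1],0,4],[[0,0,-0.1],0,4],[[0,0,0],0,4]]'

```text
time: 13.02
tcp_pos: [0.5283, -0.013, 0.1026]
eef_rot: [0.457, -0.536, 0.54, -0.461]
ft_force: [7.5, -1.3, 0.6]
grip_width: 0.0533
```

Emit:
jog_arm --series '[[[0,0,-0.1],0,4],[[0,0,0],0,4]]'

```text
time: 13.28
tcp_pos: [0.5273, -0.0128, 0.1026]
eef_rot: [0.457, -0.536, 0.54, -0.461]
ft_force: [6.8, -0.0, 1.7]
grip_width: 0.0531
```

Emit:
jog_arm --series '[[[0,0,-0.1],0,4],[[0,0,0],0,4]]'

```text
time: 13.52
tcp_pos: [0.5263, -0.0127, 0.1027]
eef_rot: [0.457, -0.536, 0.54, -0.461]
ft_force: [8.3, -0.5, 0.9]
grip_width: 0.0531
```

```bash
python3 snap.py 10
```

```text
13.525 [ 0.5263 -0.0127  0.1027] 0.0530844865857436 [ 8.3 -0.5  0.9] [-0.05 -0.97  0.07]
```

View pics/s10.png

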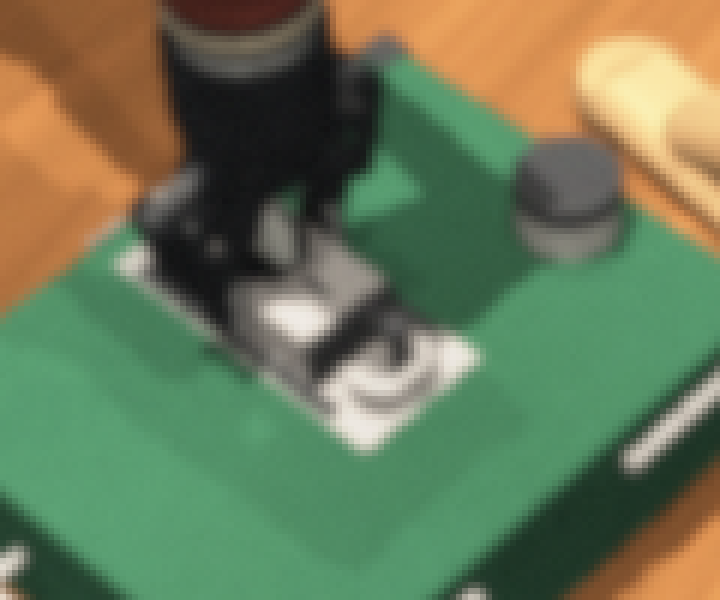

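Scene shows the body drawn back (front face near (340,340)), shackle legs showing around (390,385), bar still behind the staple neck. No stop felt yet at 21.8 mm; I'll pull on to the stop.

Emit:
jog_arm --series '[[[0,0,-0.1],0,4],[[0,0,0],0,4]]'

```text
time: 13.88
tcp_pos: [0.5256, -0.0126, 0.1027]
eef_rot: [0.457, -0.536, 0.54, -0.461]
ft_force: [7.7, -0.7, 0.7]
grip_width: 0.0528
```

Emit:
jog_arm --series '[[[0,0,-0.1],0,4],[[0,0,0],0,4]]'

```text
time: 14.12
tcp_pos: [0.5255, -0.0126, 0.1027]
eef_rot: [0.456, -0.535, 0.541, -0.461]
ft_force: [11.1, -0.4, -1.4]
grip_width: 0.0531
```

Emit:
jog_arm --series '[[[0,0,0.2],0,4],[[0,0,0.2],0,4],[[0,0,0.1],0,4],[[0,0,0],0,4]]'

```text
time: 14.62
tcp_pos: [0.5255, -0.0125, 0.1025]
eef_rot: [-0.459, 0.539, -0.537, 0.458]
ft_force: [-3.0, 0.1, 10.7]
grip_width: 0.0532
```

Emit:
jog_arm --series '[[[0,-0.4,0],0,4],[[0,-0.6,0],0,4],[[0,0,0],0,4]]'

```text
time: 15.0
tcp_pos: [0.5256, -0.0127, 0.1103]
eef_rot: [-0.459, 0.538, -0.538, 0.459]
ft_force: [4.4, -1.3, -4.5]
grip_width: 0.0532
```

```bash
python3 snap.py 11
```

```text
15.0 [ 0.5256 -0.0127  0.1103] 0.053150578151274795 [ 4.4 -1.3 -4.5] [-0.14 -0.64  0.06]
```

View pics/s11.png

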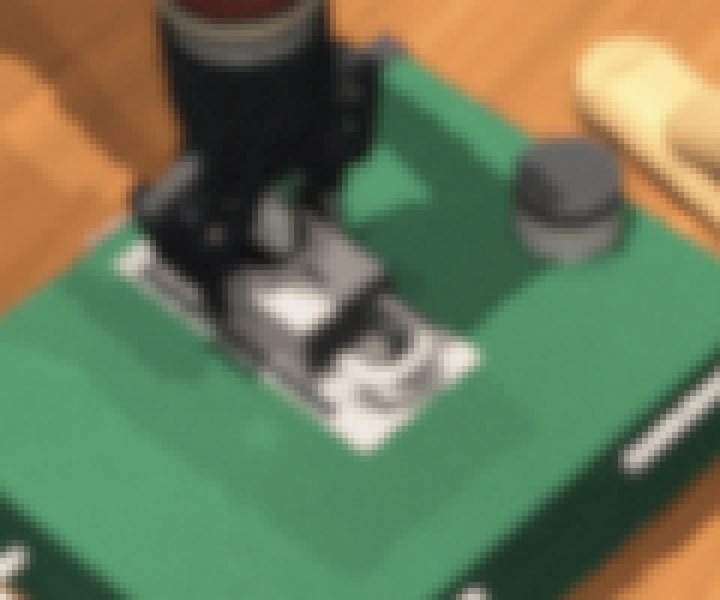

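Emit:
jog_arm --series '[[[0,0,0.2],0,4],[[0,0,0.2],0,4],[[0,0,0],0,4]]'

```text
time: 15.48
tcp_pos: [0.5288, -0.0131, 0.1104]
eef_rot: [-0.46, 0.539, -0.537, 0.458]
ft_force: [0.0, -0.3, -5.3]
grip_width: 0.053
```

Emit:
jog_arm --series '[[[0,-1,0],0,4],[[0,-1,0],0,4],[[0,-1,0],0,4],[[0,0,0],0,4]]'

```text
time: 15.98
tcp_pos: [0.5314, -0.0136, 0.1432]
eef_rot: [0.458, -0.537, 0.539, -0.46]
ft_force: [-0.3, 0.3, -5.7]
grip_width: 0.0527
```

Emit:
jog_arm --series '[[[0,-1.5,0],0,4],[[0,-2,0],0,4],[[0,-2,0],0,4],[[0,-2,0],0,4],[[0,-2,0],0,4],[[0,-1,0],0,4],[[0,0,0],0,4],[[0,0,0],0,4]]'

```text
time: 16.98
tcp_pos: [0.5293, -0.0133, 0.2452]
eef_rot: [-0.459, 0.539, -0.538, 0.458]
ft_force: [-0.0, -0.2, -4.9]
grip_width: 0.0529
```

```bash
python3 - <<'E'
from h import *
from rig import arm
s=arm.read_state();print(s["tcp_pos"],s["ft_force"],s["wrist_torque"],s["grip_width"],np.abs(s["qvel"]).max());rel(s,s["tcp_pos"])
a=arm.get_image("scene");b=arm.get_image("top");cv2.imwrite("pics/top12.png",b)
cv2.imwrite("pics/s12.png",cv2.resize(a[90:250,150:330],None,fx=3.7,fy=3.7,interpolation=3))
E
```

```text
[ 0.52933029 -0.01327329  0.24524299] [-0.01877541 -0.20557423 -4.86802522] [-0.03136337  0.10614901  0.00615252] 0.052894000522021346 0.007005936809259522
tool axes x,y,z
 [[-0.158 -0.987  0.   ]
 [-0.002  0.    -1.   ]
 [ 0.987 -0.158 -0.002]] 
shift cm [0. 0. 0.] jaw yaw -99.09
```

View pics/s12.png

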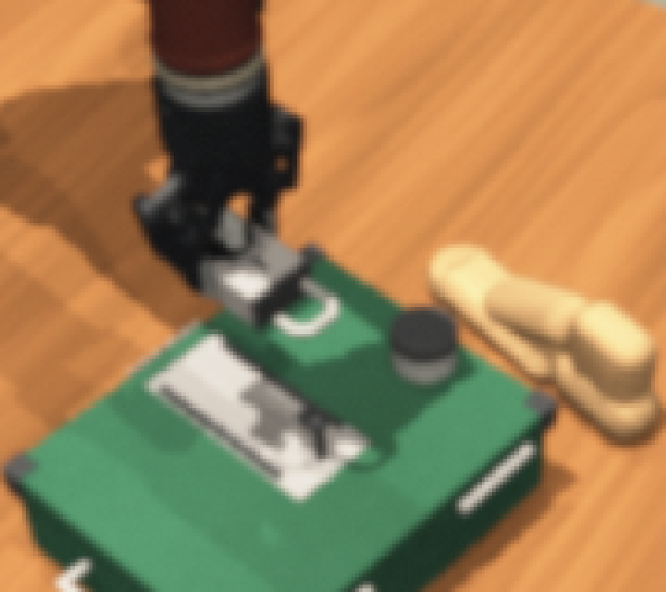

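View pics/top12.png

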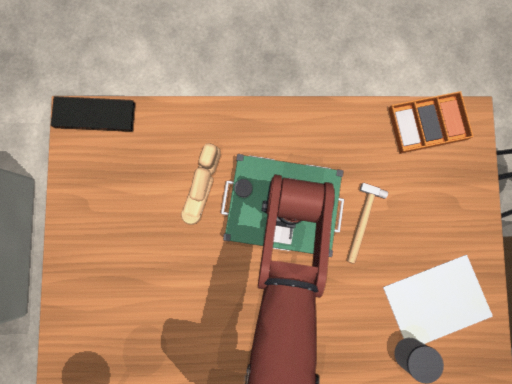

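Emit:
jog_arm --series '[[[0,0,0],0,4],[[0,0,0],0,4],[[0,0,0],0,4],[[0,0,0],0,4],[[0,0,0],0,4],[[0,0,0],0,4]]'

```text
time: 17.82
tcp_pos: [0.5301, -0.0134, 0.2463]
eef_rot: [0.459, -0.538, 0.538, -0.459]
ft_force: [-0.5, -0.6, -5.3]
grip_width: 0.0524
```

```bash
python3 - <<'E'
from rig import arm
import numpy as np
s=arm.read_state();print(s["tcp_pos"],s["ft_force"],s["grip_width"],np.abs(s["qvel"]).max());print(arm.hand_in())
E
```

```text
[ 0.5300808  -0.01337044  0.24634445] [-0.4683561  -0.58939836 -5.34954906] 0.052431322698016286 0.00365515271366756
the job is handed in; nothing more can be done
None
```

The padlock is open and held in the gripper above the case. I handed the job in at about 17.8 s; the hand-in reports no verdict.

**What I did:**
- I turned the dial 90° clockwise (three notches). A picture after letting go showed the bar pointing at the shackle.
- I gripped the body and drew it back about 22.5 mm. It slid at roughly 7–8 N, then met the stop at about 11 N.
- The first easing forward before the lift had no effect: the tool hardly moved and the force still showed some drag. I had raised the lock about 8 mm by then, so I eased forward another 3 mm or so, the drag went to zero, and I lifted clear.

**Last checks:**
- **Height:** the tool rose about 144 mm from where it gripped the lock on the lid, so the underside should be well over 100 mm above the lid.
- **Hold:** the grip width is 52.4 mm and the downward load about 5.3 N, which matches the lock's weight. The joints were almost still.
- **Lock:** the last picture shows it roughly level, dial up, with the shackle out. That is by eye; I did not measure the tilt or the shackle opening on the lifted lock.
- **Bystanders:** the tin, shoe last and hammer look unmoved in the pictures, but I did not measure them.

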